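# Hold the step bin open, then ease its lid shut

## Robot

A 7-joint arm with a two-finger parallel gripper is mounted at the origin on the work surface. World frame = base frame: x ahead of the robot, y to its left, z up, the work surface at z = 0. Lengths are in m, angles in rad, forces in N, time in s.
With the tool pointing down it reaches from about 0.4 to 0.85 m from the base axis. Payload 10.4 kg.
Tool frame: the origin (TCP) lies midway between the tips of the shut fingers; the grasp point (between the pads) lies 19 mm behind it; z points along the fingers, x is the direction in which the jaws open and shut, and the axes are right-handed (so a half turn about z gives the same grasp; the last joint's range is limited). The gripper opens to 85 mm and grips with 20 to 120 N. Pads are 22 mm wide; open, the fingers measure 114 mm over their backs; the gripper's body (76 mm by 85 mm) begins 54 mm behind the grasp point. The pads swing forward as they close: fully open they stand 13 mm farther back than shut.
Start: joints at [1.218, 0.332, -0.065, 1.46, 0.022, 1.35, -0.088], TCP at [0.202, -0.591, 0.231] pointing down, gripper open.
Joint ranges: [-2.6, 2.6], [-0.5, 2.12], [-1.47, 1.34], [0.16, 2.42], [-1.27, 4.41], [0.06, 2.06], [-2.6, 2.6]. Speed limits (rad/s): [2.22, 2.22, 2.79, 2.79, 3.14, 3.14, 3.14].

## Interface

Orientations are given as a unit quaternion [x, y, z, w].
In Python, from workcell import monitor, eyes, ticket, models gives the robot as it stands.
- The arm moves only by the tool servo_tool, never from a script. Its argument "motion" is a list of rows, each a list of 7 numbers: the opening, from 0 (shut) to 1 (fully open), then the shift along the tool's x, y, z in m, then the turn, a rotation vector about the tool's x, y, z in degrees. In form: [[fingers, tx, ty, tz, rx, ry, rz], ...]. A call has 1 to 20 rows; each row is the pose to reach, as a shift and turn from the pose commanded when the call began, along the tool's axes at that moment; what a row does not reach only later rows make up. A row lasts 1/8 s, in which the tool goes at most 62.5 mm and 10.7 degrees, less where a joint would pass 70% of its speed; a pose out of reach is approached as far as the arm can. A call with a gripper value outside its range is refused whole. The fingers move at their own pace and stop on an object; "grip_force" is the grip in N (left out, the last holds). Time passes only in rows, so rows that repeat a pose let the fingers close. It gives the time, the measured TCP pose, the force and the opening at its end, in the units of the state.
- monitor.get_obs(): the state, without advancing time (a new reading comes with each control period).
- eyes.camera(name): name is "scene" or "side" or "wrist"; returns (picture, depth): 480x640x3 uint8, blue, green, red; 480x640 float32, m along the optical axis (not along the pixel's ray), 0 where there is no reading.
- eyes.camera_info(name): a dict with "intrinsics" (3x3 intrinsics, pixels), "extrinsics" (4x4, takes a point from world to camera coordinates); the wrist camera has in their place "tool_from_camera" (4x4, takes a point from camera to tool coordinates, whose origin is the TCP and whose axes are the tool frame's). Camera axes: x right, y down, z forward; pixel columns grow to the right and rows downward; lengths in m; the calibration is good to about 2 mm. A picture is of the moment at which its call begins: read the wrist's pose just before it. camera_info takes no time and is no camera call.
- ticket.hand_in(): hands the job in, once; it reports no verdict.
Trained networks look in the newest picture that a camera, given by its name, has taken for a name from the list of things; names that differ only in an ending like _2 or _b are one class to them, and where a whole thing is asked for, a point or a joint stands for the part that bears it (a point fixed in the world has none). Each returns a list of dicts, best first, with "confidence" (0 to 1); they miss things now and then, are a little off and sometimes report something else, mostly with a low value. They report only what shows in the picture. A call takes as long as a camera call.
- models.boxes_of(camera, thing): "point" ([x, y, z] in m, in the coordinates of the camera as it stood for that picture, good to about 4 mm: the middle of the surface that is visible of it).
The state is a dict: "clock": time; "joint_pos": joint angles; "joint_velocities": joint speeds; "tau": joint torques, N m; "position": TCP position; "ee_rot": TCP orientation; "ft_force": force on the tool from outside, world axes, zero at the start; "torque": the same for the moment, N m; "grip_width": opening from 0.0 (shut) to 1.0 (fully open).
Only numpy, scipy, OpenCV 4.12 (cv2) and the standard library are available. Lean on these libraries where they do the work, as an engineer would, in place of code of your own. Each camera call takes 0.05 s, during which the arm holds its last target. There are 200 camera calls.

## Task

Press the pedal of the round step bin down with your fingertips until its lid stands fully open, and keep it open for three seconds while I drop the old pipe offcuts in. Then let the pedal up slowly under your fingertips so that the lid comes down gently and closes without slamming, and move clear. Work it by the pedal only: do not touch the lid, do not lift, tip or shove the bin, leave the square bin shut and disturb nothing else on the bench.

Things in the scene. Friction and masses are not known exactly. Their poses are not given: they have to be found in the camera images.
- round_bin: The round step bin to work: steel cylinder 168 mm across on a black foot ring (174 mm), 262 mm tall with lid shut, 2.5 kg, standing loose. Origin at the centre of its underside on the bench top, z up; the pedal sticks out at its front, along its own -x; the hinge is at the back (+x). It stands still while the pedal is pressed straight down with up to about 35 N.
- round_toe (a point): Centre of the top face of the round bin's toe plate, the black ribbed plate ending the pedal, 40 (bin's x) by 64 (y) by 6 mm. At rest it is 35 mm above the bench, 139 mm in front of the bin's centre and 55 mm in front of the steel wall; fully pressed it is about 22.5 mm lower (nearly straight down), the plate's outer edge 2 mm clear of the bench. Axes: the bin's, tilting with the pedal.
- round_pedal (a joint): Round bin's pedal, rad: 0 at rest (up), 0.19 fully down against a rigid stop. Its pivot lies 119 mm behind the middle of the toe plate. Only the lid's weight brings it back: pushing the middle of the toe plate down takes about 6 to 11 N at first and less as the lid rises. It follows a finger that rises slowly, and flies up if let go.
- round_lid (a joint): Round bin's lid, rad: 0 shut on the rim, 1.30 fully open (leaning just short of upright). A push rod links it to the pedal: lid angle = 6.84 x pedal angle, both ways, so 1 mm at the toe plate is about 0.06 rad at the lid. Let go, it falls shut with a bang.
- round_lid_top: The round bin's lid itself, a shallow steel dome 174 mm across and 29 mm high, about 0.15 kg; origin on its hinge line, 236 mm above the bench at the back of the bin, 92 mm behind its centre. Not to be touched.
- round_toe_plate: Toe plate and strap of the round bin's pedal, the only part to touch; origin on the pedal's pivot, 16 mm above the bench, 20 mm in front of the bin's centre.
- square_bin: The other step bin, not to be used: same make, but a square-cornered steel box 152 mm deep, 170 mm wide and 254 mm tall with its own pedal in front, standing loose. Origin at the centre of its underside, front along its own -x. Either bin may stand on the left or the right.
- square_lid (a joint): Lid of the square bin, rad: 0 shut. It must stay shut.
- spray_can: Aluminium spray can, 66 mm across, 195 mm tall, standing between the two bins; origin under its centre.
- varnish_tin: Steel varnish tin with paper label and wire handle, 112 mm across, 124 mm tall, at the left; origin under its centre.
- door_knob: Steel door knob on its round plate, standing plate down, 64 mm across, 66 mm tall, at the left; origin under its centre.
- pipe_elbow: White plastic pipe elbow, about 93 by 90 mm, 48 mm high, lying in the middle between the pedals; origin on the bench under its bend.
- screwdriver: Black-handled screwdriver lying in front of the bins, nearer the robot, under 35 mm high; origin under its middle.
- tape_roll: Grey roll of tape lying flat, 104 mm across, 48 mm high, at the right; origin under its centre.
- lamp_box: Small cardboard box 80 x 80 x 130 mm tall, at the right; origin under its centre.

How it is judged:
On the way, in this order (a step that is already met when the one before it is completed fails the run):
1. the fingers press the round bin's pedal until its lid stands open (over 1.05 rad) and keep it so for 2.5 s (value of joint round_lid above 1.05 rad and contact force between the fingers and round_toe_plate above 0.5 N), for 2.5 s.
2. the lid is let down until it is shut (value of joint round_lid below 0.05 rad), for 0.3 s.
At the end, for the whole second after the job is handed in: Both lids shut (under 0.05 rad), both bins upright and within 30 mm of where they stood, every other thing within 30 mm of where it was (value of joint each of round_lid, square_lid below 0.05 rad and distance of each of round_bin, square_bin, spray_can, varnish_tin, door_knob, pipe_elbow, screwdriver, tape_roll, lamp_box from where it was at the start of the episode below 0.03 m and angle between round_bin's own z axis and vertical below 0.05 rad and linear speed of round_bin below 0.02 m/s); the robot touches nothing.
It fails at once if the round bin's lid slams: it is falling faster than 3 rad/s (0.5 m/s at its front edge) in the last 0.4 rad before it shuts (value of joint round_lid below 0.4 rad and velocity of joint round_lid below -3 rad/s).
It fails at once if the robot touches the round bin's lid (contact force between any of the fingers, the arm and round_lid_top above 0.5 N).
It fails at once if the round bin is lifted, shoved more than 30 mm or tipped (over 0.12 rad) (distance of round_bin from where it was at the start of the episode above 0.03 m or angle between round_bin's own z axis and vertical above 0.12 rad).
It fails at once if the square bin's lid is opened (over 0.15 rad) or the square bin is moved more than 30 mm (value of joint square_lid above 0.15 rad or distance of square_bin from where it was at the start of the episode above 0.03 m).
It fails at once if something else on the bench is moved more than 30 mm (distance of any of spray_can, varnish_tin, door_knob, pipe_elbow, screwdriver, tape_roll, lamp_box from where it was at the start of the episode above 0.03 m).
It also fails if it takes over 58 s, if anything falls off the work surface, if the arm or the gripper's body presses on something with over 40 N, if the wrist force passes 120 N, or if a joint passes its speed limit or range.

## Working session

There is one attempt and no reset: what is moved stays moved. The work goes in short steps, Python scripts to look and compute and a tool call to move; the robot and the scene stay as the last step left them, time stands still between calls to the robot, and variables do not carry over. Pictures are saved under pics/ and viewed, about 8 in all and at most 12, crops included, and the job is handed in when it is done.

Besides the shell and the picture viewer there is one more tool, called in YAML: its name, and indented under it one key for each argument. servo_tool: Moves the arm, as the interface text tells. Its arguments: {"type":"object","properties":{"motion":{"type":"array"},"grip_force":{"type":"number"}},"required":["motion"]}

```bash
mkdir -p pics; cat > h.py <<'E'
import numpy as np, cv2
from scipy.spatial.transform import Rotation as R
from workcell import monitor, eyes, ticket, models
def cw(cam,p):
    E=np.array(eyes.camera_info(cam)["extrinsics"]); return (np.linalg.inv(E)@np.r_[p,1])[:3]
def cloud(cam,depth):
    i=eyes.camera_info(cam);K=np.array(i["intrinsics"]);E=np.linalg.inv(np.array(i["extrinsics"]))
    v,u=np.mgrid[:480,:640]; P=np.stack([(u-K[0,2])/K[0,0]*depth,(v-K[1,2])/K[1,1]*depth,depth],-1)
    return P@E[:3,:3].T+E[:3,3]
E
python3 - <<'E'
from h import *
o=monitor.get_obs();print({k:np.round(v,3) for k,v in o.items()})
for c in("scene","side"):
    p,d=eyes.camera(c);cv2.imwrite(f"pics/{c}0.png",p);np.save(f"pics/{c}0.npy",d)
    print(c,np.round(np.linalg.inv(eyes.camera_info(c)["extrinsics"])[:3,3],2))
    for t in("round_bin","round_toe","round_lid_top","round_toe_plate","square_bin","pipe_elbow","screwdriver","spray_can"):
        print(c,t,[(round(r["confidence"],2),np.round(cw(c,r["point"]),3)) for r in models.boxes_of(c,t)[:2]])
E
```

```text
{'clock': np.float64(0.0), 'joint_pos': array([ 1.218,  0.333, -0.065,  1.461,  0.022,  1.35 , -0.088]), 'joint_velocities': array([-0.001,  0.   ,  0.001,  0.   ,  0.   , -0.001, -0.001]), 'tau': array([-0.0000e+00, -6.2545e+01,  4.9000e-02, -3.9159e+01,  1.6000e-02,
        1.0000e-02, -0.0000e+00]), 'position': array([ 0.202, -0.591,  0.231]), 'ee_rot': array([ 0.814, -0.581, -0.001, -0.   ]), 'ft_force': array([-1.024, -0.101, -0.291]), 'torque': array([0.005, 0.034, 0.002]), 'grip_width': np.float64(1.0)}
scene [0.26 0.09 1.1 ]
scene round_bin [(0.86, array([ 0.555, -0.154,  0.257]))]
scene round_toe [(0.91, array([ 0.451, -0.155,  0.034]))]
scene round_lid_top [(0.68, array([ 0.579, -0.167,  0.256]))]
scene round_toe_plate [(0.92, array([ 0.452, -0.152,  0.037]))]
scene square_bin [(0.66, array([0.622, 0.18 , 0.252]))]
scene pipe_elbow [(0.75, array([ 0.482, -0.002,  0.042])), (0.7, array([ 0.575, -0.162,  0.256]))]
scene screwdriver [(0.88, array([ 0.363, -0.053,  0.025])), (0.69, array([ 0.572, -0.164,  0.26 ]))]
scene spray_can [(0.57, array([0.685, 0.009, 0.165]))]
side [0.98 0.08 1.44]
side round_bin [(0.63, array([ 0.604, -0.156,  0.26 ]))]
side round_toe [(0.49, array([ 0.438, -0.125,  0.039]))]
side round_lid_top [(0.73, array([ 0.589, -0.169,  0.259]))]
side round_toe_plate [(0.54, array([ 0.434, -0.127,  0.031]))]
side square_bin [(0.95, array([0.681, 0.188, 0.251]))]
side pipe_elbow [(0.81, array([ 0.487, -0.001,  0.042]))]
side screwdriver [(0.83, array([ 0.363, -0.045,  0.026]))]
side spray_can [(0.85, array([0.727, 0.01 , 0.192])), (0.61, array([ 0.589, -0.168,  0.263]))]
```

View pics/scene0.png

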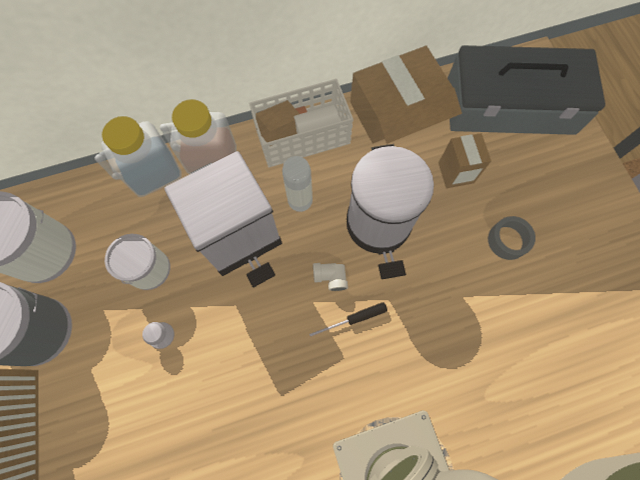

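```bash
python3 - <<'E'
from h import *
for c in("scene","side"):
    P=cloud(c,np.load(f"pics/{c}0.npy")).reshape(-1,3)
    m=(abs(P[:,0]-.445)<.06)&(abs(P[:,1]+.155)<.09)&(P[:,2]>.027)&(P[:,2]<.045)
    Q=P[m].astype(np.float32);print(c,len(Q),Q.mean(0),Q.min(0),Q.max(0),cv2.minAreaRect(Q[:,:2]))
    m=(abs(P[:,0]-.59)<.13)&(abs(P[:,1]+.16)<.12)&(P[:,2]>.232)&(P[:,2]<.28)
    Q=P[m].astype(np.float32);print(c,len(Q),cv2.minEnclosingCircle(Q[:,:2]),Q[:,:2].min(0),Q[:,:2].max(0),Q[Q[:,2].argsort()[-50:]].mean(0))
E
```

```text
Traceback (most recent call last):
cv2.error: OpenCV(4.12.0) /io/opencv/modules/imgproc/src/convhull.cpp:143: error: (-215:Assertion failed) total >= 0 && (depth == CV_32F || depth == CV_32S) in function 'convexHull'
```

The picture shows the round bin on the right, with its lid at about (392,185) and its toe plate at (392,270). The square bin is on the left with its pedal at (261,274), the elbow is at (331,275), and the screwdriver is at (350,318).

```bash
python3 - <<'E'
from h import *
for c in("scene","side"):
    P=cloud(c,np.load(f"pics/{c}0.npy")).reshape(-1,3)
    m=(abs(P[:,0]-.445)<.06)&(abs(P[:,1]+.155)<.09)&(P[:,2]>.027)&(P[:,2]<.045)
    Q=P[m].astype(np.float32);print(c,len(Q),np.array2string(np.array([Q.mean(0),Q.min(0),Q.max(0)]) if len(Q) else Q))
    if len(Q): print(cv2.minAreaRect(np.ascontiguousarray(Q[:,:2])))
    m=(abs(P[:,0]-.59)<.13)&(abs(P[:,1]+.16)<.12)&(P[:,2]>.232)&(P[:,2]<.28)
    Q=P[m].astype(np.float32);print(c,len(Q))
    if len(Q):print(cv2.minEnclosingCircle(np.ascontiguousarray(Q[:,:2])),Q[:,:2].min(0),Q[:,:2].max(0))
E
```

```text
scene 491 [[ 0.4552396  -0.1554477   0.03466006]
 [ 0.423587   -0.20356745  0.02712921]
 [ 0.50485516 -0.11931525  0.04486391]]
((0.4693896770477295, -0.15971359610557556), (0.06629427522420883, 0.09092893451452255), 74.88787078857422)
scene 5064
((0.5888391137123108, -0.17434978485107422), 0.09270718693733215) [ 0.4968346  -0.25947094] [ 0.68037534 -0.08587462]
side 73 [[ 0.4400641  -0.13010292  0.03539294]
 [ 0.42382112 -0.1564869   0.0274538 ]
 [ 0.4623443  -0.11725026  0.0429974 ]]
((0.4355084002017975, -0.13078191876411438), (0.051543738692998886, 0.023078149184584618), 41.4303092956543)
side 3727
((0.5881281495094299, -0.1707036793231964), 0.09245109558105469) [ 0.49671084 -0.25524133] [ 0.6799712  -0.08271015]
```

```bash
python3 - <<'E'
from h import *
P=cloud("scene",np.load("pics/scene0.npy"));im=cv2.imread("pics/scene0.png")
m=((im.max(2)<60)&(abs(P[...,0]-.445)<.035)&(abs(P[...,1]+.155)<.06)&(P[...,2]>.02)).astype(np.uint8)
n,l,s,ce=cv2.connectedComponentsWithStats(m);k=1+s[1:,4].argmax();print(s[k],ce[k])
Q=P[l==k];print(np.median(Q[:,2]));Q=Q[abs(Q[:,2]-.034)<.008].astype(np.float32)
print(cv2.minAreaRect(np.ascontiguousarray(Q[:,:2])),Q.mean(0))
c=np.array([.588,-.172])
t=Q[:,:2].mean(0)-c;print(np.hypot(*t),np.degrees(np.arctan2(-t[1],-t[0])))
print("tool x,y,z axes",R.from_quat(monitor.get_obs()["ee_rot"]).as_matrix().round(3))
E
```

```text
[379 261  27  18 351] [391.56980057 269.48433048]
0.03470973446766701
((0.44642961025238037, -0.15128755569458008), (0.06021684780716896, 0.03730516508221626), 82.66596221923828) [ 0.44611177 -0.1514673   0.03465361]
0.14336618247998156 -8.23413687182302
tool x,y,z axes [[ 0.324 -0.946  0.   ]
 [-0.946 -0.324 -0.   ]
 [ 0.    -0.    -1.   ]]
```

```bash
cat >> h.py <<'E'
def togo(p,tilt=15,yaw=-7.8):
    o=monitor.get_obs();M=R.from_quat(o["ee_rot"])
    c,s=np.cos(np.radians(yaw)),np.sin(np.radians(yaw)); x=np.array([s,-c,0]);z=np.array([0,0,-1.]);y=np.cross(z,x)
    G=R.from_matrix(np.c_[x,y,z])*R.from_euler("x",tilt,degrees=True)
    print("shift",M.inv().apply(np.array(p)-o["position"]).round(4),"turn",(M.inv()*G).as_rotvec(degrees=True).round(2))
    print("pos",o["position"].round(4),"world z in tool",M.inv().apply([0,0,1]).round(4),"F",o["ft_force"].round(1))
E
python3 -c "
from h import *
togo([.446,-.152,.16])"
```

```text
shift [-0.3368 -0.3727  0.0713] turn [14.73  3.49 26.54]
pos [ 0.2024 -0.5913  0.2313] world z in tool [ 0. -0. -1.] F [-0.8  0.2  0.2]
```

servo_tool:
  motion:
    - [0, -0.028, -0.031, 0, 1.2, 0.3, 2.2]
    - [0, -0.056, -0.062, 0, 2.4, 0.6, 4.4]
    - [0, -0.084, -0.093, 0, 3.7, 0.9, 6.6]
    - [0, -0.112, -0.124, 0, 4.9, 1.2, 8.8]
    - [0, -0.14, -0.155, 0, 6.1, 1.5, 11.1]
    - [0, -0.168, -0.186, 0, 7.4, 1.8, 13.3]
    - [0, -0.196, -0.217, 0, 8.6, 2.0, 15.5]
    - [0, -0.224, -0.248, 0, 9.8, 2.3, 17.7]
    - [0, -0.252, -0.279, 0, 11.0, 2.6, 19.9]
    - [0, -0.28, -0.31, 0, 12.3, 2.9, 22.1]
    - [0, -0.308, -0.341, 0, 13.5, 3.2, 24.3]
    - [0, -0.337, -0.373, 0, 14.7, 3.5, 26.5]
    - [0, -0.337, -0.373, 0.03, 14.7, 3.5, 26.5]
    - [0, -0.337, -0.373, 0.071, 14.7, 3.5, 26.5]
    - [0, -0.337, -0.373, 0.071, 14.7, 3.5, 26.5]
    - [0, -0.337, -0.373, 0.071, 14.7, 3.5, 26.5]

```text
clock: 2.9
position: [0.4469, -0.1519, 0.1618]
ee_rot: [-0.652, 0.747, -0.099, 0.086]
ft_force: [0.6, 0.0, 0.3]
grip_width: -0.003
```

```bash
python3 - <<'E'
from h import *
o=monitor.get_obs();p,d=eyes.camera("wrist");T=np.array(eyes.camera_info("wrist")["tool_from_camera"]);K=np.array(eyes.camera_info("wrist")["intrinsics"])
s,_=eyes.camera("scene")
cv2.imwrite("pics/b.png",np.hstack([cv2.resize(p,(400,300)),cv2.resize(s[150:390,230:550],(400,300))]))
M=R.from_quat(o["ee_rot"])
for r in models.boxes_of("wrist","round_toe"): print(r["confidence"],M.apply((T@np.r_[r["point"],1])[:3])+o["position"])
v,u=np.mgrid[:480,:640];P=np.stack([(u-K[0,2])/K[0,0]*d,(v-K[1,2])/K[1,1]*d,d],-1).reshape(-1,3)
P=M.apply(P@T[:3,:3].T+T[:3,3])+o["position"]
m=(p.reshape(-1,3).max(1)<60)&(abs(P[:,0]-.44)<.05)&(abs(P[:,1]+.155)<.06)&(abs(P[:,2]-.034)<.008)
Q=np.ascontiguousarray(P[m].astype(np.float32));print(len(Q),Q.mean(0) if len(Q) else 0,cv2.minAreaRect(np.ascontiguousarray(Q[:,:2])) if len(Q) else 0)
togo([.446,-.152,.045])
E
```

```text
0.78 [ 0.45656188 -0.15730102  0.03687978]
0.31 [ 0.50314927 -0.15739399  0.2498939 ]
4752 [ 0.4503905  -0.15296735  0.03537114] ((0.4482465982437134, -0.15266329050064087), (0.06126030161976814, 0.03869078680872917), 82.234130859375)
shift [-1.000e-04  3.160e-02  1.127e-01] turn [-0.11 -0.06  0.04]
pos [ 0.4471 -0.1521  0.162 ] world z in tool [ 0.0013 -0.2608 -0.9654] F [-0.7  0.1  0.5]
```

View pics/b.png

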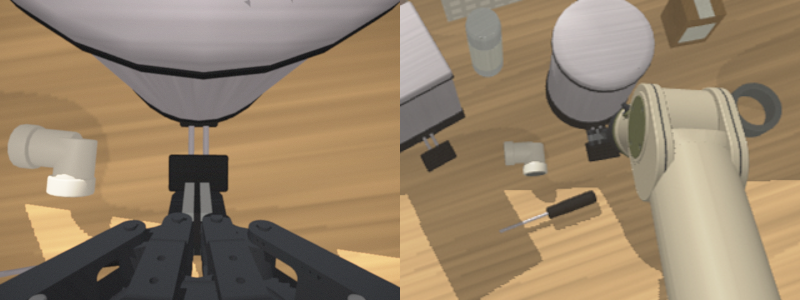

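The wrist view shows the toe plate centred ahead of the shut fingertips at (198,173), with the elbow clear to the left. I'll check where the camera sits relative to the lid before going down.

```bash
python3 - <<'E'
from h import *
T=np.array(eyes.camera_info("wrist")["tool_from_camera"])[:3,3];M=R.from_quat(monitor.get_obs()["ee_rot"])
print(T,M.apply(T)+[.447,-.152,.018])
E
```

```text
[-0.00079897 -0.07167765 -0.14256291] [ 0.47886473 -0.15534632  0.17432002]
```

```bash
python3 - <<'E'
from h import *
togo([.446,-.153,.046],tilt=23)
E
```

```text
shift [0.0009 0.0312 0.1117] turn [ 7.89 -0.06  0.05]
pos [ 0.4471 -0.1521  0.162 ] world z in tool [ 0.0013 -0.2608 -0.9654] F [-0.7  0.1  0.5]
```

servo_tool:
  motion:
    - [0, 0, 0, 0, 4, 0, 0]
    - [0, 0, 0, 0, 7.9, 0, 0]
    - [0, 0, 0.008, 0.028, 7.9, 0, 0]
    - [0, 0.001, 0.016, 0.056, 7.9, 0, 0]
    - [0, 0.001, 0.023, 0.083, 7.9, 0, 0]
    - [0, 0.001, 0.031, 0.112, 7.9, 0, 0]
    - [0, 0.001, 0.031, 0.112, 7.9, 0, 0]
    - [0, 0.001, 0.031, 0.112, 7.9, 0, 0]

```text
clock: 4.05
position: [0.446, -0.153, 0.0456]
ee_rot: [-0.644, 0.738, -0.15, 0.131]
ft_force: [-0.1, -0.7, 0.2]
grip_width: 0.004
```

```bash
python3 - <<'E'
from h import *
togo([.446,-.153,.030],tilt=23)
print(monitor.get_obs()["joint_pos"].round(2))
s,_=eyes.camera("scene");w,_=eyes.camera("wrist")
cv2.imwrite("pics/c.png",np.hstack([cv2.resize(w,(400,300)),cv2.resize(s[210:330,310:470],(400,300))]))
E
```

```text
shift [-0.0001  0.0061  0.0144] turn [ 0.03 -0.04  0.04]
pos [ 0.446  -0.153   0.0456] world z in tool [ 9.000e-04 -3.903e-01 -9.207e-01] F [-0.1 -0.7  0.2]
[ 0.84  0.01 -0.56  2.35 -0.14  0.4  -1.31]
```

View pics/c.png

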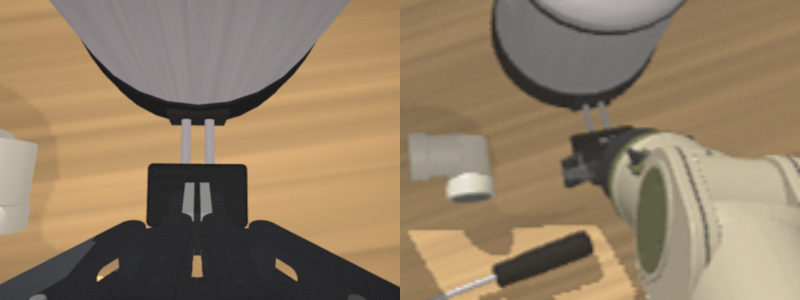

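The fingertips are centred on the plate at (198,200) and 6 mm above it. I'll press down now.

servo_tool:
  motion:
    - [0, 0, 0.0008, 0.0018, 0, 0, 0]
    - [0, 0, 0.0016, 0.0037, 0, 0, 0]
    - [0, 0, 0.0023, 0.0055, 0, 0, 0]
    - [0, 0, 0.0031, 0.0074, 0, 0, 0]
    - [0, 0, 0.0039, 0.0092, 0, 0, 0]
    - [0, 0, 0.0047, 0.011, 0, 0, 0]
    - [0, 0, 0.0047, 0.011, 0, 0, 0]

```text
clock: 5.03
position: [0.4446, -0.1526, 0.0319]
ee_rot: [-0.645, 0.738, -0.149, 0.13]
ft_force: [-6.1, 0.3, 8.1]
grip_width: 0.003
```

servo_tool:
  motion:
    - [0, 0, 0.0012, 0.0018, 0, 0, 0]
    - [0, 0, 0.0023, 0.0037, 0, 0, 0]
    - [0, 0, 0.0035, 0.0056, 0, 0, 0]
    - [0, 0, 0.0046, 0.0075, 0, 0, 0]
    - [0, 0, 0.0058, 0.0094, 0, 0, 0]
    - [0, 0, 0.0069, 0.0112, 0, 0, 0]
    - [0, 0, 0.0069, 0.0112, 0, 0, 0]

```text
clock: 5.9
position: [0.4435, -0.1524, 0.0193]
ee_rot: [-0.645, 0.738, -0.15, 0.131]
ft_force: [0.9, -0.3, 2.5]
grip_width: 0.001
```

```bash
python3 - <<'E'
from h import *
o=monitor.get_obs();print(o["position"],o["ft_force"],R.from_quat(o["ee_rot"]).inv().apply([0,0,-1]))
s,d=eyes.camera("side");cv2.imwrite("pics/d.png",s);P=cloud("side",d).reshape(-1,3)
m=(abs(P[:,0]-.64)<.15)&(abs(P[:,1]+.17)<.12)&(P[:,2]>.27)&(P[:,2]<.46);print(m.sum(),P[m].max(0),P[m].min(0))
E
```

```text
[ 0.44345042 -0.1524162   0.01932525] [ 0.87809708 -0.30964921  2.47689633] [-4.41601141e-04  3.89513391e-01  9.21020696e-01]
3393 [ 0.68249841 -0.08938725  0.39550351] [ 0.57173299 -0.26311597  0.27005958]
```

View pics/d.png

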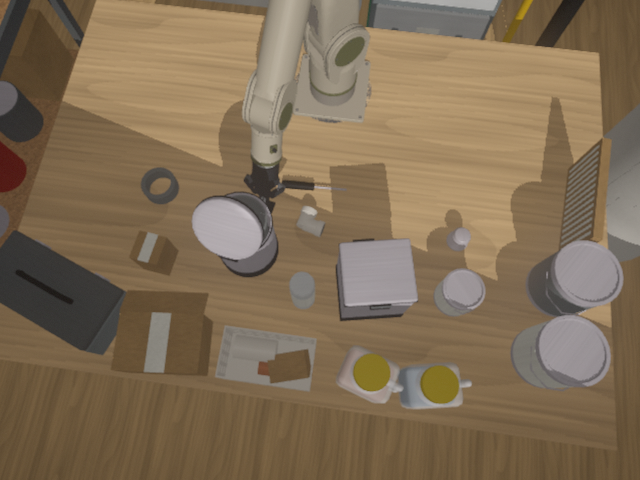

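The lid stands at about 1 rad, with its disc at (228,227). A few more millimetres will bring it to the stop.

servo_tool:
  motion:
    - [0, 0, 0.0006, 0.0014, 0, 0, 0]
    - [0, 0, 0.0012, 0.0028, 0, 0, 0]
    - [0, 0, 0.0018, 0.0042, 0, 0, 0]
    - [0, 0, 0.0018, 0.0042, 0, 0, 0]

```text
clock: 6.45
position: [0.4423, -0.1521, 0.014]
ee_rot: [-0.645, 0.738, -0.149, 0.13]
ft_force: [1.1, -0.4, 0.8]
grip_width: -0.0
```

servo_tool:
  motion:
    - [0, 0, 0.0004, 0.0009, 0, 0, 0]
    - [0, 0, 0.0004, 0.0009, 0, 0, 0]

```text
clock: 6.7
position: [0.4425, -0.1522, 0.0132]
ee_rot: [-0.645, 0.738, -0.149, 0.13]
ft_force: [-1.3, 0.0, 1.6]
grip_width: 0.0
```

servo_tool:
  motion:
    - [0, 0, 0.0006, 0.0014, 0, 0, 0]
    - [0, 0, 0.0006, 0.0014, 0, 0, 0]

```text
clock: 6.95
position: [0.4427, -0.1524, 0.0125]
ee_rot: [-0.645, 0.738, -0.149, 0.13]
ft_force: [-14.8, 5.1, 26.3]
grip_width: -0.003
```

servo_tool:
  motion:
    - [0, 0, 0.0001, -0.0004, 0, 0, 0]
    - [0, 0, 0.0001, -0.0004, 0, 0, 0]

```text
clock: 7.2
position: [0.4426, -0.1523, 0.0127]
ee_rot: [-0.645, 0.738, -0.15, 0.13]
ft_force: [-9.1, 3.1, 17.6]
grip_width: -0.004
```

Firm against the stop at about 18 N. I'll hold for over 3 s.

servo_tool:
  motion:
    - [0, 0, 0, 0, 0, 0, 0]
    - [0, 0, 0, 0, 0, 0, 0]
    - [0, 0, 0, 0, 0, 0, 0]
    - [0, 0, 0, 0, 0, 0, 0]
    - [0, 0, 0, 0, 0, 0, 0]
    - [0, 0, 0, 0, 0, 0, 0]
    - [0, 0, 0, 0, 0, 0, 0]
    - [0, 0, 0, 0, 0, 0, 0]
    - [0, 0, 0, 0, 0, 0, 0]
    - [0, 0, 0, 0, 0, 0, 0]
    - [0, 0, 0, 0, 0, 0, 0]
    - [0, 0, 0, 0, 0, 0, 0]
    - [0, 0, 0, 0, 0, 0, 0]
    - [0, 0, 0, 0, 0, 0, 0]

```text
clock: 8.95
position: [0.4427, -0.1523, 0.0127]
ee_rot: [-0.645, 0.738, -0.15, 0.13]
ft_force: [-9.5, 3.3, 17.2]
grip_width: 0.001
```

```bash
python3 - <<'E'
from h import *
s,d=eyes.camera("side");P=cloud("side",d).reshape(-1,3)
cv2.imwrite("pics/e.png",cv2.resize(s[140:300,150:350],(800,600)))
m=(abs(P[:,0]-.64)<.15)&(abs(P[:,1]+.17)<.12)&(P[:,2]>.27)&(P[:,2]<.46)
Q=P[m];n=np.linalg.svd(Q-Q.mean(0),full_matrices=False)[2][2];print(len(Q),Q.max(0),"lid angle~",np.arccos(abs(n[2])))
E
```

```text
2589 [ 0.69109585 -0.09294336  0.41412077] lid angle~ 1.2028909661162592
```

servo_tool:
  motion:
    - [0, 0, 0, 0, 0, 0, 0]
    - [0, 0, 0, 0, 0, 0, 0]
    - [0, 0, 0, 0, 0, 0, 0]
    - [0, 0, 0, 0, 0, 0, 0]
    - [0, 0, 0, 0, 0, 0, 0]
    - [0, 0, 0, 0, 0, 0, 0]
    - [0, 0, 0, 0, 0, 0, 0]
    - [0, 0, 0, 0, 0, 0, 0]
    - [0, 0, 0, 0, 0, 0, 0]
    - [0, 0, 0, 0, 0, 0, 0]
    - [0, 0, 0, 0, 0, 0, 0]
    - [0, 0, 0, 0, 0, 0, 0]
    - [0, 0, 0, 0, 0, 0, 0]
    - [0, 0, 0, 0, 0, 0, 0]

```text
clock: 10.75
position: [0.4427, -0.1523, 0.0127]
ee_rot: [-0.645, 0.738, -0.15, 0.13]
ft_force: [-9.3, 3.7, 17.6]
grip_width: 0.0
```

servo_tool:
  motion:
    - [0, 0, -0.0003, -0.0007, 0, 0, 0]
    - [0, 0, -0.0006, -0.0014, 0, 0, 0]
    - [0, 0, -0.0009, -0.0021, 0, 0, 0]
    - [0, 0, -0.0012, -0.0028, 0, 0, 0]
    - [0, 0, -0.0015, -0.0035, 0, 0, 0]
    - [0, 0, -0.0018, -0.0042, 0, 0, 0]
    - [0, 0, -0.0021, -0.0049, 0, 0, 0]
    - [0, 0, -0.0024, -0.0056, 0, 0, 0]
    - [0, 0, -0.0027, -0.0063, 0, 0, 0]
    - [0, 0, -0.003, -0.007, 0, 0, 0]
    - [0, 0, -0.0033, -0.0077, 0, 0, 0]
    - [0, 0, -0.0036, -0.0084, 0, 0, 0]
    - [0, 0, -0.0039, -0.0091, 0, 0, 0]
    - [0, 0, -0.0042, -0.0098, 0, 0, 0]
    - [0, 0, -0.0045, -0.0105, 0, 0, 0]
    - [0, 0, -0.0048, -0.0112, 0, 0, 0]
    - [0, 0, -0.0051, -0.0119, 0, 0, 0]
    - [0, 0, -0.0054, -0.0126, 0, 0, 0]
    - [0, 0, -0.0057, -0.0133, 0, 0, 0]
    - [0, 0, -0.006, -0.014, 0, 0, 0]

```text
clock: 13.25
position: [0.443, -0.1523, 0.0278]
ee_rot: [-0.645, 0.738, -0.15, 0.13]
ft_force: [-3.3, 0.7, 5.5]
grip_width: 0.003
```

The pedal is following my fingers at 5.5 N. I'll go slower for the last stretch.

servo_tool:
  motion:
    - [0, 0, -0.0002, -0.0005, 0, 0, 0]
    - [0, 0, -0.0004, -0.001, 0, 0, 0]
    - [0, 0, -0.0006, -0.0015, 0, 0, 0]
    - [0, 0, -0.0008, -0.002, 0, 0, 0]
    - [0, 0, -0.001, -0.0025, 0, 0, 0]
    - [0, 0, -0.0012, -0.003, 0, 0, 0]
    - [0, 0, -0.0014, -0.0035, 0, 0, 0]
    - [0, 0, -0.0016, -0.004, 0, 0, 0]
    - [0, 0, -0.0019, -0.0045, 0, 0, 0]
    - [0, 0, -0.0021, -0.005, 0, 0, 0]
    - [0, 0, -0.0023, -0.0055, 0, 0, 0]
    - [0, 0, -0.0025, -0.006, 0, 0, 0]
    - [0, 0, -0.0028, -0.0065, 0, 0, 0]
    - [0, 0, -0.003, -0.007, 0, 0, 0]
    - [0, 0, -0.0032, -0.0075, 0, 0, 0]
    - [0, 0, -0.0034, -0.008, 0, 0, 0]
    - [0, 0, -0.0036, -0.0085, 0, 0, 0]
    - [0, 0, -0.0038, -0.009, 0, 0, 0]
    - [0, 0, -0.004, -0.0095, 0, 0, 0]
    - [0, 0, -0.0042, -0.01, 0, 0, 0]

```text
clock: 15.75
position: [0.4427, -0.1523, 0.0384]
ee_rot: [-0.645, 0.738, -0.149, 0.13]
ft_force: [-0.5, -0.8, -0.3]
grip_width: -0.003
```

servo_tool:
  motion:
    - [0, 0, -0.0002, -0.0005, 0, 0, 0]
    - [0, 0, -0.0004, -0.001, 0, 0, 0]
    - [0, 0, -0.0006, -0.0015, 0, 0, 0]
    - [0, 0, -0.0008, -0.002, 0, 0, 0]
    - [0, 0, -0.001, -0.0025, 0, 0, 0]
    - [0, 0, -0.0012, -0.003, 0, 0, 0]
    - [0, 0, -0.0014, -0.0035, 0, 0, 0]
    - [0, 0, -0.0016, -0.004, 0, 0, 0]
    - [0, 0, -0.0019, -0.0045, 0, 0, 0]
    - [0, 0, -0.0021, -0.005, 0, 0, 0]

```text
clock: 17.0
position: [0.4428, -0.1523, 0.0439]
ee_rot: [-0.645, 0.738, -0.15, 0.13]
ft_force: [-0.8, -0.1, -0.6]
grip_width: 0.002
```

servo_tool:
  motion:
    - [0, 0, -0.006, -0.014, 0, 0, 0]
    - [0, 0, -0.012, -0.028, 0, 0, 0]
    - [0, 0, -0.022, -0.052, 0, 0, 0]
    - [0, 0, -0.032, -0.076, 0, 0, 0]
    - [0, 0, -0.042, -0.1, 0, 0, 0]
    - [0, 0.03, -0.047, -0.11, 0, 0, 0]
    - [0, 0.07, -0.047, -0.11, 0, 0, 0]
    - [0, 0.11, -0.047, -0.11, 0, 0, 0]
    - [0, 0.15, -0.047, -0.11, 0, 0, 0]
    - [0, 0.15, -0.047, -0.11, 0, 0, 0]
    - [0, 0.15, -0.047, -0.11, 0, 0, 0]

```text
clock: 18.38
position: [0.4231, -0.3002, 0.1633]
ee_rot: [-0.645, 0.738, -0.149, 0.13]
ft_force: [0.7, 0.0, -0.8]
grip_width: 0.001
```

```bash
python3 - <<'E'
from h import *
s,d=eyes.camera("scene");side,_=eyes.camera("side")
o=monitor.get_obs();print(o["position"],o["ft_force"])
P=cloud("scene",d);P0=cloud("scene",np.load("pics/scene0.npy"));
for Q in(P0,P):
    Q=Q.reshape(-1,3);m=(abs(Q[:,0]-.59)<.13)&(abs(Q[:,1]+.16)<.12)&(Q[:,2]>.232)&(Q[:,2]<.45)
    print(m.sum(),Q[m].mean(0),Q[m].max(0))
cv2.imwrite("pics/f.png",np.hstack([cv2.resize(s,(400,300)),cv2.resize(side,(400,300))]))
E
```

```text
[ 0.42334383 -0.29983674  0.16352253] [-0.14769705 -0.80902083 -0.19413375]
5064 [ 0.57788329 -0.16826612  0.25549222] [ 0.68037535 -0.08587461  0.2659196 ]
5058 [ 0.57789033 -0.16824676  0.25553287] [ 0.68195082 -0.08548076  0.26468098]
```

View pics/f.png

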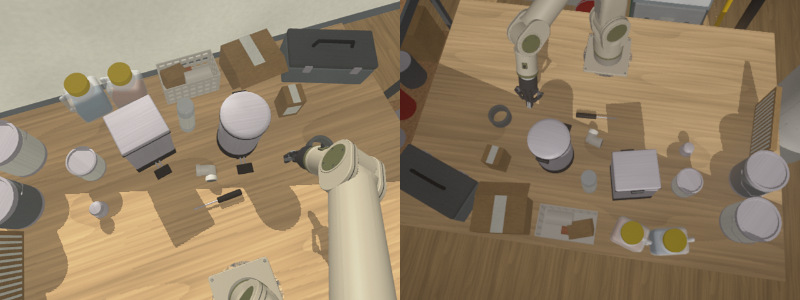

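The round lid is shut at (245,112), matching the first picture to under 0.1 mm on average. Everything else is in place and the arm is clear.

```bash
python3 -c "
from h import *
print(ticket.hand_in())"
```

```text
the job is handed in; nothing more can be done
None
```

I pressed the round bin's pedal down to its stop with the closed fingertips and held the lid fully open for about 3.5 s at about 17 N. I then let the pedal up slowly over about 5 s, moved clear and handed the job in at about 18.5 s; no verdict was reported.

- **Lid open:** the side camera put it at about 1.2 rad, a rough plane fit. The force jumping to 26 N confirmed the pedal was on its stop.
- **Sideways force:** while I held the pedal there was also about 10 N of sideways force on the fingers (15 N at the first touch of the stop). The bin did not shift.
- **Lid closing:** the pedal pushed back on the fingers at 5.5 N partway up, and the force reached zero near its rest height. I could not measure the lid's speed. At the pace I raised my fingers, it should have closed at about 0.2–0.4 rad/s, well under the 3 rad/s limit.
- **After moving clear:** the round bin's lid is back where it started to within about 0.1 mm on average. By eye in the final pictures, the square bin is shut and nothing else has moved. The last force reading was within noise, so the arm was touching nothing.

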